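# Hang the second slide carrier to drain and close its dish

### The arm

A 6-joint arm with a two-finger parallel gripper is mounted at the origin on the work surface. World frame = base frame: x ahead of the robot, y to its left, z up, the work surface at z = 0. Lengths are in mm, angles in rad, forces in N, time in s.
With the tool pointing down it reaches from about 375 to 925 mm from the base axis. Payload 5.7 kg.
Tool frame: the origin (TCP) lies at the very end of the fingers, on their centre line; the grasp point (between the pads) lies ctrl.grip_depth behind it (ctrl.grip_depth is the distance from the TCP to the grasp point, in mm); z points along the fingers, y is the line along which they close (so a half turn about z gives the same grasp; the last joint's range is limited). The gripper opens to 88 mm and grips with 3 to 60 N. Pads are 20 mm wide; open, the fingers measure 115 mm over their backs; the gripper's body (75 mm by 178 mm) begins 61 mm behind the grasp point.
Start: joints at [1.202, 0.359, 1.51, -0, 1.272, -0.115], TCP at [150.644, 580.748, 222.623] pointing down, gripper open.
Joint ranges: [-2.97, 2.97], [-1.01, 2.36], [0.21, 2.38], [-0.96, 4.11], [0.2, 2.71], [-2.98, 2.98]. Speed limits (rad/s): [2.39, 2.39, 3.14, 3.14, 3.14, 3.14].

### API

Orientations are given as [roll, pitch, yaw] about the fixed x, y, z axes, in that order (R = Rz(yaw) Ry(pitch) Rx(roll)).
In Python, from bench import ctrl, imaging, hand_in gives the robot as it stands.
- The arm moves only by the tool play_rows, never from a script. Its argument "rows" is a list of rows, each a list of 7 numbers: the shift along the tool's x, y, z in cm, then the turn, a rotation vector about the tool's x, y, z in degrees, then the opening in per cent of the stroke, from 0 (shut) to 100 (fully open). In form: [[tx, ty, tz, rx, ry, rz, hand], ...]. A call has 1 to 20 rows; each row is the pose to reach, as a shift and turn from the pose commanded when the call began, along the tool's axes at that moment; what a row does not reach only later rows make up. A row lasts 1/10 s, in which the tool goes at most 50 mm and 8.59 degrees, less where a joint would pass 70% of its speed; a pose out of reach is approached as far as the arm can. A call with a gripper value outside its range is refused whole. The fingers move at their own pace and stop on an object; "squeeze" is the grip in N (left out, the last holds). Time passes only in rows, so rows that repeat a pose let the fingers close. It gives the time, the measured TCP pose, the force, the opening and the grip force at its end, in the units of the state.
- ctrl.state(): the state, without advancing time (a new reading comes with each control period).
- imaging.snapshot(name): name is "scene" or "top" or "wrist"; returns a dict with "color" (400x640x3 uint8, red, green, blue), "depth" (400x640 float32, mm along the optical axis (not along the pixel's ray), 0 where there is no reading), "vfov" (degrees; the focal length in pixels is half the picture's height over the tangent of half this angle, whatever the lens; pixels are square), "cx", "cy" (the principal point, pixels), "D" ([k1, k2, p1, p2, k3] as OpenCV has them; the pictures are not rectified), "cam_to_world" (4x4, takes a point from camera to world coordinates). Camera axes: x right, y down, z forward; pixel columns grow to the right and rows downward; lengths in mm; the calibration is good to about 2 mm. A picture is of the moment at which its call begins.
- hand_in(): hands the job in; it is judged then, once.
The state is a dict: "t": time; "q": joint angles; "joint_velocities": joint speeds; "effort": joint torques, N m; "ee_pos": TCP position; "tool_rot": TCP orientation; "contact_force": force on the tool from outside, world axes, zero at the start; "ft_torque": the same for the moment, N m; "gripper_width": finger opening in mm; "grasp_force": force on a finger pad.
Only numpy, scipy, OpenCV 4.12 (cv2) and the standard library are available. Lean on these libraries where they do the work, as an engineer would, in place of code of your own. Each camera call takes 0.05 s, during which the arm holds its last target. There are 200 camera calls.

### The job

Lift the slide carrier out of the open staining dish by its grip and hang it gently on the free outer part of the drain stand's hook, next to the carrier that already hangs there: the two must hang plumb without touching, and the first one must stay where it is. Keep the carrier level on the way, so that the slides stay in their slots, and let nothing drop. Then set the loose lid gently and squarely back on the emptied dish, fully seated, and leave the other things on the bench where they are.

Things in the scene. Friction and masses are not known exactly. Their poses are not given: they have to be found in the camera images.
- carrier: slide carrier to hang, standing in the open dish. Steel cage 44 x 92 x 34 mm (x, y, z) with 8 glass slides and a rigid wire bail: 5 mm arms at y = +-47.5 mm, and a black straight bar grip along y on top, 94 mm long, 10 x 10 mm, 115 to 125 mm above the origin; open below it down to the cage. 0.22 kg, balanced about its middle. Origin: centre of its underside; z up
- carrier_grip (a point): centre of the carrier's black grip, 120 mm above the carrier's origin, axes as the carrier's (y along the grip). The hook arm has to pass under the grip's middle, so grip it to one side, about 26 mm from the middle
- hung_carrier: a second carrier of the same shape and size, already hanging on the inner part of the hook with its grip across the arm. Leave it alone
- stand: drain stand, fixed. Base 250 x 140 mm with drip tray (26 mm high); rod of 12 mm at x = +95 mm, 312 mm high, with a clamp carrying a flat hook arm 10 mm wide, 6 mm thick, its top 190 mm above the bench. The arm runs along the stand's -x from the clamp's face (x = +75) to an upturned tip (x = -65 to -71) rising 18 mm above it. Origin: centre of the base's underside
- stand_arm (a point): middle line of the hook arm's top, 190 mm above the stand's origin; x along the arm (tip towards -x, clamp towards +x), y across it, z up. A hung grip lies across the arm, its centre 5 mm above the arm's top. The first carrier's grip hangs somewhere from x = +30 to +45 mm
- stand_tip (a point): top of the hook arm's upturned tip, 68 mm from stand_arm towards -x, 18 mm above the arm's top
- dish: the open staining dish, loose, steel, 74 x 124 x 62 mm (x, y, z), walls and floor 4 mm thick, inside 66 x 116 mm. 0.45 kg. The carrier's grip stands 119 to 129 mm above the bench while in it. Origin: centre of its underside; z up
- lid: the dish's loose lid, right way up on the bench: plate 78 x 128 x 4 mm (x, y, z) over a locating skirt 60 x 110 x 8 mm that drops inside the dish with 3 mm of play all round; raised bar handle on two posts. Origin: centre of the skirt's underside. 0.15 kg. Fully seated, its origin is 54 mm above the dish's origin; either way round will do
- lid_handle (a point): centre of the lid's black handle bar, 35 mm above the lid's origin; the bar runs along the lid's y, 60 mm long, 12 mm wide (x) and 10 mm high (30 to 40 mm above the lid's origin)
- closed_dish: a bystander: the same kind of dish with its lid already on (one piece), 78 x 128 mm, 94 mm high over the handle. Origin: centre of its underside
- slide_box: a bystander: cream slide box 93 x 153 x 74 mm. Origin: centre of its underside
- reagent_bottle: a bystander: dark jar with black cap, 68 mm across, 115 mm high. Origin: centre of its underside
- cup: a bystander: white specimen pot with screw cap, 60 mm across, 72 mm high. Origin: centre of its underside

How it is judged (in metres and radians):
On the way:
1. the carrier hangs on the outer part of the hook, released, clear of the first one (x of carrier_grip in the frame of stand_arm between -0.064 and 0 m and y of carrier_grip in the frame of stand_arm between -0.025 and 0.025 m and z of carrier_grip in the frame of stand_arm between 0 and 0.012 m and angle between carrier's own z axis and vertical below 0.2 rad and contact force between carrier and hung_carrier below 0.2 N and contact force between carrier and the fingers below 0.1 N), for 0.2 s.
At the end, for the whole second after the job is handed in: Carrier released on the arm between first carrier and tip: grip centre within 25 mm of the arm's middle line, upright within 0.2 rad, not touching the first, which is within 25 mm of its start. Lid on the dish, centred to 6 mm, square to 0.1 rad, seated to 4 mm. All at rest (all of step 1 and distance of hung_carrier from where it was at the start of the episode below 0.025 m and horizontal distance between lid and dish below 0.006 m and z of lid in the frame of dish between 0.05 and 0.057 m and angle between the x axis of lid and the x axis of dish, either way round below 0.1 rad and angle between each of lid, dish's own z axis and vertical below 0.06 rad and linear speed of each of carrier, hung_carrier, lid, dish below 0.03 m/s).
It fails at once if the first carrier is dislodged or pushed more than 30 mm (distance of hung_carrier from where it was at the start of the episode above 0.03 m).
It fails at once if the carrier is tipped more than 0.6 rad, so that slides would fall out (angle between carrier's own z axis and vertical above 0.6 rad).
It fails at once if the carrier or the lid is dropped (moves faster than 0.4 m/s, a fall of 8 mm, out of the fingers) ((linear speed of carrier above 0.4 m/s and contact force between carrier and the fingers below 0.05 N) or (linear speed of lid above 0.4 m/s and contact force between lid and the fingers below 0.05 N)).
It fails at once if the closed dish, slide box, bottle or specimen pot is moved more than 30 mm (distance of any of closed_dish, slide_box, reagent_bottle, cup from where it was at the start of the episode above 0.03 m).
It also fails if it takes over 64 s, if anything falls off the work surface, if the arm or the gripper's body presses on something with over 40 N, if the wrist force passes 120 N, or if a joint passes its speed limit or range.

## Working session

There is one attempt and no reset: what is moved stays moved. The work goes in short steps, Python scripts to look and compute and a tool call to move; the robot and the scene stay as the last step left them, time stands still between calls to the robot, and variables do not carry over. Pictures are saved under pics/ and viewed, at most 10 in all, crops included, and the job is handed in when it is done.

Besides the shell and the picture viewer there is one more tool, called after "Request:" as name(argument=value, ...) on one line, values as JSON. play_rows: Moves the arm, as the interface text tells. Its arguments: {"type":"object","properties":{"rows":{"type":"array","items":{"type":"array","items":{"type":"number"}}},"squeeze":{"type":"number"}},"required":["rows"]}

```bash
ls; mkdir -p pics
cat > h.py <<'E'
import numpy as np, cv2
from bench import ctrl, imaging
from scipy.spatial.transform import Rotation as R
def cloud(s):
    h,w=s["depth"].shape; f=h/2/np.tan(np.radians(s["vfov"])/2)
    K=np.array([[f,0,s["cx"]],[0,f,s["cy"]],[0,0,1.]])
    u,v=np.meshgrid(np.arange(w),np.arange(h))
    p=cv2.undistortPointsIter(np.stack([u,v],-1).reshape(-1,1,2).astype(float),K,np.array(s["D"],float),None,None,(3,40,1e-9)).reshape(h,w,2)
    ray=np.dstack([p,np.ones((h,w))]); T=np.array(s["cam_to_world"])
    P=(ray*s["depth"][...,None])@T[:3,:3].T+T[:3,3]
    P[s["depth"]<=0]=np.nan
    return P, ray@T[:3,:3].T, T[:3,3]
def plane(ray,o,z): 
    return o+ray*((z-o[2])/ray[...,2:3])
E
python3 - <<'E'
from h import *
st=ctrl.state(); print(ctrl.grip_depth,st)
ims=[]
for n in("scene","top"):
    s=imaging.snapshot(n); np.save(n+".npy",s,allow_pickle=True); print(n,s["vfov"],s["D"],np.round(s["cam_to_world"],2).tolist(),(s["depth"]>0).mean())
    cv2.imwrite("pics/%s0.png"%n,s["color"][...,::-1])
E
```

```text
pics
18.700000000000003 {'t': 0.0, 'q': array([ 1.20186845e+00,  3.59487492e-01,  1.51143888e+00,  4.04158460e-05,
        1.27249614e+00, -1.15091758e-01]), 'joint_velocities': array([ 1.68111171e-03,  8.80189769e-04,  6.54740118e-05, -2.50136924e-03,
        2.36487501e-03,  1.53191170e-03]), 'effort': array([ 1.40099626e-03, -5.15366900e+01, -2.70728052e+01,  6.75916602e-02,
        3.47900984e-02, -2.46186837e-04]), 'ee_pos': array([150.40746368, 580.12443623, 221.81757259]), 'tool_rot': array([-3.13977934e+00, -2.48490460e-04,  2.88774439e+00]), 'contact_force': array([ 0.21940157,  0.48136257, -0.88799792]), 'ft_torque': array([-0.03567473,  0.0214314 ,  0.06407903]), 'grasp_force': 0.0, 'gripper_width': 87.94970707897518}
scene 47.95047644323875 [-0.00188825  0.          0.          0.          0.        ] [[0.81, 0.41, -0.43, 1079.78], [0.59, -0.55, 0.59, -730.11], [0.01, -0.73, -0.69, 1016.25], [0.0, 0.0, 0.0, 1.0]] 0.99597265625
top 54.856742188004446 [-0.06147823  0.          0.          0.          0.        ] [[-0.0, -0.99, 0.12, 403.0], [-1.0, 0.0, -0.0, 23.58], [0.0, -0.12, -0.99, 1265.23], [0.0, 0.0, 0.0, 1.0]] 0.99623828125
```

View pics/scene0.png

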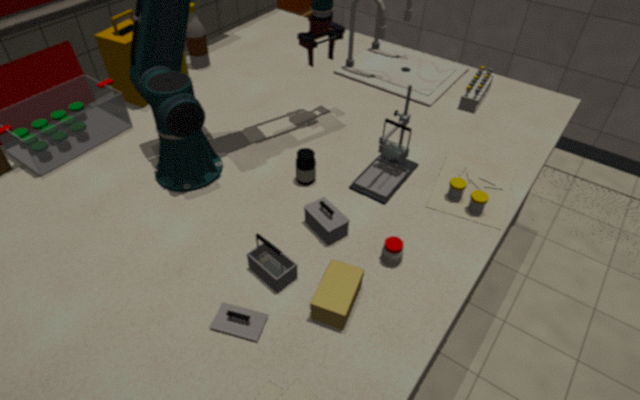

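View pics/top0.png

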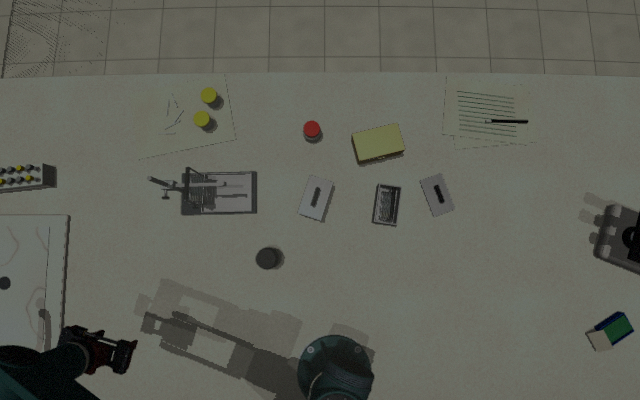

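The scene view shows the lid at (240,320), the open dish with carrier at (272,265), the closed dish at (327,220) and the stand at (388,170). In the top view they are at (437,195), (387,205), (316,198) and (220,192). The image's up direction is +x and left is +y.

```bash
cat > m.py <<'E'
from h import *
def rect(P,n):
    if len(P)<5: print(n,"few",len(P));return
    (c,s,a)=cv2.minAreaRect(P[:,:2].astype(np.float32)); 
    print(n,len(P),"c",np.round(c,1),"size",np.round(s,1),"ang",round(a,1),"z",np.round(np.percentile(P[:,2],[2,50,98]),1))
E
python3 - <<'E'
from m import *
for n in("top","scene"):
    s=np.load(n+".npy",allow_pickle=True).item(); P,ray,o=cloud(s); c=s["color"].astype(int)
    Q=P.reshape(-1,3); col=c.reshape(-1,3)
    ok=np.isfinite(Q[:,0])&(Q[:,0]>350)&(Q[:,0]<850)&(Q[:,1]>-350)&(Q[:,1]<480); Q=Q[ok];col=col[ok]
    # coarse occupancy blobs above 8mm
    m=Q[:,2]>6
    g=np.zeros((260,430),np.uint8); ij=((Q[m][:,:2]-[340,-360])/2).astype(int); g[ij[:,0],ij[:,1]]=255
    g=cv2.morphologyEx(g,cv2.MORPH_CLOSE,np.ones((3,3)))
    k,L=cv2.connectedComponents(g); lab=L[ij[:,0],ij[:,1]]
    print(n, "bench z",np.round(np.median(Q[~m][:,2]),1))
    for i in range(1,k):
        B=Q[m][lab==i]
        if len(B)<25: continue
        rect(B,"blob"); 
        for lo,hi in((24,50),(50,75),(75,110),(110,140),(140,180),(180,200),(200,230)):
            b=B[(B[:,2]>lo)&(B[:,2]<hi)]
            if len(b)>12: rect(b,"   %d-%d"%(lo,hi))
E
```

```text
top bench z -0.1
blob 335 c [372.2 201.9] size [43.8 64.5] ang 0.1 z [ 22.1 113.5 118.7]
   24-50 16 c [376.9 180.6] size [50.  10.8] ang 36.2 z [25.3 40.4 48.6]
   50-75 20 c [378.5 183.9] size [53.2 12.9] ang 41.6 z [51.  64.6 73.7]
   75-110 59 c [371.9 199.4] size [57.  38.9] ang 88.7 z [ 77.8  88.3 109.1]
   110-140 231 c [369.4 204.3] size [38.3 59.6] ang 0.1 z [110.8 114.6 119. ]
blob 880 c [ 528.5 -167.8] size [ 80.4 124.9] ang 80.9 z [  6.6  37.2 130.8]
   24-50 323 c [ 526.7 -168.8] size [ 72.8 121.4] ang 81.0 z [24.3 34.4 48.7]
   50-75 217 c [ 528.1 -170.4] size [ 75.  125.1] ang 81.2 z [50.6 60.9 66.8]
   110-140 118 c [ 525.7 -174.7] size [ 11.1 100. ] ang 82.9 z [121.6 128.7 133.7]
blob 1019 c [546.4  58.4] size [ 78.9 132.9] ang 72.1 z [60.9 66.1 95.2]
   50-75 933 c [548.7  57.9] size [ 77.9 128.6] ang 71.8 z [61.4 65.9 71. ]
   75-110 76 c [548.4  57.8] size [12. 59.] ang 73.0 z [87.9 93.8 98.6]
blob 554 c [ 559.8 -333. ] size [132.4  65.1] ang 13.9 z [ 7.5 12.6 41.7]
   24-50 62 c [ 564.7 -343.7] size [56.9 12.4] ang 20.0 z [32.  39.2 44.9]
blob 3279 c [571.9 366.7
[... 3165 characters left out ...]
] ang 14.6 z [10.9 72.8 77.3]
   24-50 241 c [ 766.2 -155.3] size [171.   77.2] ang 72.8 z [24.2 35.  49.7]
   50-75 1613 c [ 729.3 -143.4] size [ 94.3 157.4] ang 14.6 z [54.1 72.8 74.9]
   75-110 425 c [ 730.5 -144.2] size [ 89.9 150.6] ang 13.6 z [75.  75.9 78.4]
blob 555 c [774.1  66.7] size [57.9 58.1] ang 67.5 z [ 9.7 55.  74.3]
   24-50 175 c [778.7  57.1] size [59.4 38.7] ang 24.3 z [24.4 39.9 49.7]
   50-75 285 c [773.5  68.9] size [53.  51.9] ang 86.8 z [52.  70.7 74.2]
blob 337 c [810.4 426.4] size [51.2 52.5] ang 18.0 z [ 8.3 55.3 67.9]
   24-50 87 c [814.4 414.9] size [46.9 25.8] ang 14.9 z [24.7 35.3 49.2]
   50-75 189 c [810.4 426.4] size [51.2 52.5] ang 18.0 z [51.1 64.  68.1]
```

Request:
play_rows(rows=[[-39.8, -34.1, -8, 0, 0, -7, 60], [-39.8, -34.1, -8, 0, 0, -7, 60], [-39.8, -34.1, -8, 0, 0, -7, 60], [-39.8, -34.1, -8, 0, 0, -7, 60], [-39.8, -34.1, -8, 0, 0, -7, 60], [-39.8, -34.1, -8, 0, 0, -7, 60], [-39.8, -34.1, -8, 0, 0, -7, 60], [-39.8, -34.1, -8, 0, 0, -7, 60], [-39.8, -34.1, -8, 0, 0, -7, 60], [-39.8, -34.1, -8, 0, 0, -7, 60], [-39.8, -34.1, -8, 0, 0, -7, 60], [-52.3, -64.1, -5, 0, 0, -7, 60], [-52.3, -64.1, -5, 0, 0, -7, 60], [-52.3, -64.1, -5, 0, 0, -7, 60], [-52.3, -64.1, -5, 0, 0, -7, 60], [-52.3, -64.1, -5, 0, 0, -7, 60], [-52.3, -64.1, -5, 0, 0, -7, 60], [-52.3, -64.1, -5, 0, 0, -7, 60], [-52.3, -64.1, -5, 0, 0, -7, 60], [-52.3, -64.1, -5, 0, 0, -7, 60]])

```text
t: 2.1
ee_pos: [495.4, -170.8, 272.1]
tool_rot: [3.141, -0.001, 3.008]
contact_force: [-0.5, 0.1, -1.2]
gripper_width: 52.4
grasp_force: 0.0
```

Run:
```python
from m import *
for n in("top","scene"):
    s=np.load(n+".npy",allow_pickle=True).item(); P,ray,o=cloud(s); Q=P.reshape(-1,3)
    Q=Q[np.isfinite(Q[:,0])&(Q[:,0]>480)&(Q[:,0]<670)&(Q[:,1]>230)&(Q[:,1]<520)]
    b=Q[(Q[:,2]>12)&(Q[:,2]<30)]; rect(b,n+" base"); print(np.percentile(b[:,1],[.5,99.5]),np.percentile(b[:,0],[.5,99.5]))
    a=Q[(Q[:,2]>184)&(Q[:,2]<235)]
    for y in range(310,480,10):
        k=a[(a[:,1]>=y)&(a[:,1]<y+10)]
        if len(k): print(y,len(k),"x",np.round(np.percentile(k[:,0],[0,10,50,90,100])),"z",np.round(np.percentile(k[:,2],[0,50,100])))
```

```text
top base 1794 c [570.6 377.9] size [140.1 244.9] ang 1.3 z [12.2 15.2 27.1]
[255.74930701 497.62337295] [500.58646337 639.64259808]
310 9 x [568. 568. 572. 576. 577.] z [193. 206. 212.]
320 10 x [569. 569. 572. 575. 575.] z [187. 190. 191.]
330 12 x [567. 567. 571. 575. 575.] z [185. 189. 192.]
340 15 x [567. 567. 572. 575. 575.] z [186. 189. 193.]
350 13 x [566. 567. 569. 575. 576.] z [185. 188. 193.]
360 16 x [566. 567. 571. 575. 575.] z [185. 190. 195.]
370 13 x [566. 567. 569. 575. 575.] z [188. 191. 195.]
380 13 x [566. 567. 572. 575. 575.] z [187. 189. 192.]
390 14 x [566. 566. 571. 576. 576.] z [186. 189. 195.]
400 15 x [566. 567. 572. 575. 576.] z [187. 190. 191.]
410 104 x [524. 536. 574. 612. 623.] z [186. 198. 204.]
420 58 x [523. 533. 568. 612. 620.] z [191. 199. 203.]
430 12 x [566. 567. 570. 575. 576.] z [187. 189. 195.]
440 12 x [566. 566. 569. 572. 573.] z [188. 191. 194.]
450 48 x [557. 559. 569. 579. 582.] z [185. 201. 209.]
460 52 x [532. 557. 567. 576. 582.] z [186. 206. 233.]
470 54 x [530. 532. 555. 579. 583.] z [185. 203. 232.]
scene base 1332 c [576.  375.9] s
[... 324 characters left out ...]
x [571. 571. 575. 577. 577.] z [184. 189. 191.]
360 7 x [571. 572. 573. 577. 577.] z [185. 190. 193.]
370 7 x [570. 572. 576. 577. 577.] z [184. 187. 189.]
380 5 x [567. 568. 570. 575. 576.] z [185. 188. 191.]
390 8 x [569. 570. 574. 577. 577.] z [186. 189. 190.]
400 9 x [554. 564. 573. 582. 594.] z [186. 188. 202.]
410 99 x [527. 537. 578. 619. 624.] z [185. 196. 203.]
420 20 x [531. 536. 562. 594. 610.] z [195. 199. 200.]
430 1 x [574. 574. 574. 574. 574.] z [191. 191. 191.]
440 8 x [567. 567. 573. 575. 576.] z [187. 189. 202.]
450 43 x [559. 562. 573. 583. 585.] z [185. 196. 207.]
460 31 x [533. 547. 572. 584. 586.] z [186. 205. 235.]
470 54 x [531. 536. 566. 582. 585.] z [184. 202. 234.]
```

Run:
```python
from m import *
s=imaging.snapshot("wrist"); np.save("w1.npy",s,allow_pickle=True); print(s["vfov"],np.round(s["cam_to_world"],2).tolist(),s["D"],ctrl.state()["ee_pos"],ctrl.state()["tool_rot"])
cv2.imwrite("pics/w1.png",s["color"][...,::-1])
P,ray,o=cloud(s);Q=P.reshape(-1,3);C=s["color"].reshape(-1,3)
ok=np.isfinite(Q[:,0])&(Q[:,0]>440)&(Q[:,0]<620)&(Q[:,1]>-250)&(Q[:,1]<-90);Q=Q[ok];C=C[ok]
for lo,hi in((40,70),(105,140),(112,132)): rect(Q[(Q[:,2]>lo)&(Q[:,2]<hi)],"%d-%d"%(lo,hi))
```

```text
71.87171741203032 [[0.13, 0.95, 0.28, 418.97], [0.99, -0.13, -0.04, -161.59], [0.0, 0.28, -0.96, 433.82], [0.0, 0.0, 0.0, 1.0]] [-0.02143216  0.          0.          0.          0.        ] [ 495.4432869  -170.05088779  272.36333537] [ 3.14062836e+00 -1.10886873e-03  3.00976515e+00]
40-70 1265 c [ 530.1 -170.4] size [ 73.9 124.8] ang 81.1 z [41.2 60.9 63. ]
105-140 671 c [ 526.5 -174.7] size [ 9.5 98.3] ang 82.6 z [123.4 128.4 130. ]
112-132 667 c [ 526.5 -174.7] size [ 9.5 98.3] ang 82.6 z [125.  128.4 130. ]
```

View pics/w1.png

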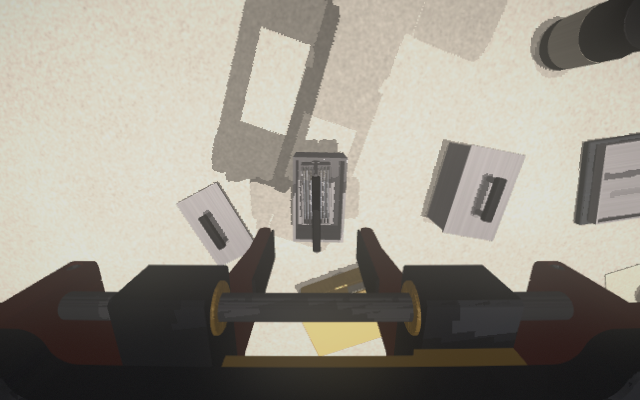

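The wrist view shows the grip from (316,178) to (316,250), centred between the fingers. Its top at 128.5 mm matches the given height. I'll go down on the near side, 26 mm from the middle.

Request:
play_rows(rows=[[-0.5, 0, 4, 0, 0, 0, 45], [-0.5, 0, 8, 0, 0, 0, 45], [-0.5, 0, 12, 0, 0, 0, 45], [-0.5, 0, 14.5, 0, 0, 0, 45], [-0.5, 0, 16, 0, 0, 0, 45], [-0.5, 0, 16.7, 0, 0, 0, 45], [-0.5, 0, 16.7, 0, 0, 0, 45], [-0.5, 0, 16.7, 0, 0, 0, 30], [-0.5, 0, 16.7, 0, 0, 0, 20], [-0.5, 0, 16.7, 0, 0, 0, 15], [-0.5, 0, 16.7, 0, 0, 0, 8], [-0.5, 0, 16.7, 0, 0, 0, 4], [-0.5, 0, 16.7, 0, 0, 0, 0], [-0.5, 0, 16.7, 0, 0, 0, 0], [-0.5, 0, 16.7, 0, 0, 0, 0], [-0.5, 0, 16.7, 0, 0, 0, 0]], squeeze=45)

```text
t: 3.75
ee_pos: [501.3, -171.8, 106.2]
tool_rot: [-3.142, 0.001, 3.01]
contact_force: [-0.5, 1.3, 5.6]
gripper_width: 9.5
grasp_force: 45.0
```

Request:
play_rows(rows=[[0, 0, -0.7, 0, 0, 0, 0], [0, 0, -1.5, 0, 0, 0, 0], [0, 0, -3, 0, 0, 0, 0], [0, 0, -5, 0, 0, 0, 0], [0, 0, -7, 0, 0, 0, 0], [0, 0, -9, 0, 0, 0, 0], [0, 0, -11, 0, 0, 0, 0], [0, 0, -13, 0, 0, 0, 0], [0, 0, -14.5, 0, 0, 0, 0], [0, 0, -15, 0, 0, 0, 0], [0, 0, -15, 0, 0, 0, 0]])

```text
t: 4.85
ee_pos: [501.1, -171.9, 256.4]
tool_rot: [-3.141, 0.001, 3.01]
contact_force: [-0.4, 0.0, -1.3]
gripper_width: 9.3
grasp_force: 45.0
```

```bash
cat > held.py <<'E'
from m import *
import sys
s=imaging.snapshot("wrist"); np.save("w.npy",s,allow_pickle=True); st=ctrl.state(); print(st["ee_pos"],st["tool_rot"],st["gripper_width"],st["grasp_force"],st["contact_force"])
P,ray,o=cloud(s)
R0=R.from_euler("xyz",st["tool_rot"]).as_matrix(); L=(P-st["ee_pos"])@R0   # tool frame
m=np.isfinite(L[...,0])&(abs(L[...,1])<12)&(L[...,2]>-45)&(L[...,2]<20)&(L[...,0]>-60)&(L[...,0]<110)
k=L[m]; k=k[(k[:,0]<-14)|(k[:,0]>14)]
for a in range(-100,110,10):
    b=k[(k[:,0]>=a)&(k[:,0]<a+10)]
    if len(b)>3: print(a,len(b),np.round(np.median(b,0),1))
print("x range", k[:,0].min(),k[:,0].max())
E
python3 - <<'E'
import runpy; runpy.run_path("held.py")
from m import *
s=np.load("w.npy",allow_pickle=True).item(); cv2.imwrite("pics/w2.png",s["color"][...,::-1])
E
```

```text
[ 500.60212807 -171.61515538  255.51415664] [-3.14148567e+00 -2.75265069e-04  3.00988383e+00] 9.619239957015507 44.99148488044739 [ 0.42303537 -0.82047992 -1.67541057]
-60 211 [-55.1  -1.1 -23. ]
-50 182 [-45.8  -0.5 -23. ]
-30 21 [-20.4  -1.1 -22.9]
-20 157 [-16.9  -1.1 -23.2]
10 218 [ 17.6  -1.1 -22.9]
20 227 [ 22.6  -0.5 -10. ]
x range -59.97766180138855 23.55389102283926
```

View pics/w2.png

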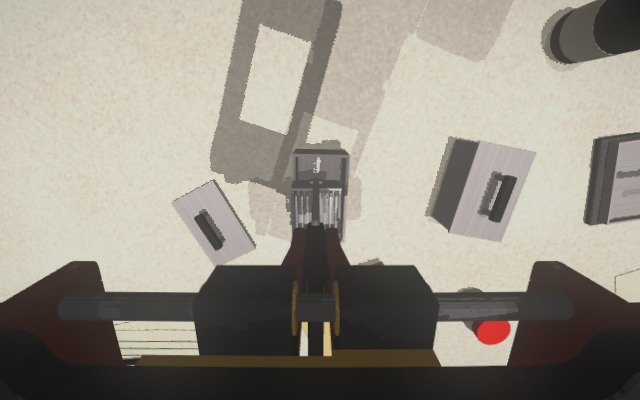

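The carrier hangs level: its grip top is at tool z −23 along the whole bar, and the grip centre is at tool x ≈ −25. The emptied dish shows at (320,160). Next I'll move to just outside the hook tip.

Request:
play_rows(rows=[[0, 1, 0, 0, 0, 0, 0], [0, 3, 0, 0, 0, 0, 0], [0, 6, 0, 0, 0, -1, 0], [0, 9, 0, 0, 0, -2, 0], [0, 12, 0, 0, 0, -3, 0], [0, 15, 0, 0, 0, -4, 0], [0.3, 18, 0, 0, 0, -5, 0], [0.5, 21, 0, 0, 0, -6, 0], [0.6, 24, 0, 0, 0, -7, 0], [0.8, 27, 0, 0, 0, -8, 0], [0.8, 30, 0, 0, 0, -8.6, 0], [0.8, 33, 0, 0, 0, -8.6, 0], [0.8, 36, 0, 0, 0, -8.6, 0], [0.8, 38.5, 0, 0, 0, -8.6, 0], [0.8, 40, 0, 0, 0, -8.6, 0], [0.8, 41, 0.5, 0, 0, -8.6, 0], [0.8, 41.4, 1, 0, 0, -8.6, 0], [0.8, 41.4, 1, 0, 0, -8.6, 0], [0.8, 41.4, 1, 0, 0, -8.6, 0]])

```text
t: 6.8
ee_pos: [546.9, 238.8, 245.2]
tool_rot: [-3.141, -0.001, -3.124]
contact_force: [0.5, -1.0, -1.6]
gripper_width: 9.7
grasp_force: 45.0
```

Run:
```python
import runpy; runpy.run_path("held.py")
from m import *
s=np.load("w.npy",allow_pickle=True).item(); cv2.imwrite("pics/w3.png",s["color"][...,::-1])
def ana(s,n):
    P,ray,o=cloud(s); Q=P.reshape(-1,3)
    Q=Q[np.isfinite(Q[:,0])&(Q[:,0]>500)&(Q[:,0]<640)&(Q[:,1]>285)&(Q[:,1]<470)]
    a=Q[(Q[:,2]>183)&(Q[:,2]<225)]; print(n)
    for y in range(290,470,6):
        k=a[(a[:,1]>=y)&(a[:,1]<y+6)]
        if len(k): print(y,len(k),"x",np.round(np.percentile(k[:,0],[5,50,95]),1),"z",np.round(np.percentile(k[:,2],[5,50,95])), "y",np.round(np.median(k[:,1])))
ana(s,"wrist"); 
for n in("top",):
    ana(imaging.snapshot(n),n)
```

```text
[547.1913758 238.837277  245.4858496] [-3.14098117e+00 -5.14487835e-04 -3.12401696e+00] 9.617789849339776 44.99142229557037 [-1.00174375 -0.13851849 -1.88357312]
-60 205 [-55.2  -0.2 -21.6]
-50 198 [-45.2  -0.9 -21.7]
-30 5 [-20.2  -2.6 -21.1]
-20 149 [-16.7  -0.9 -21.8]
10 192 [ 17.3  -0.3 -21.8]
20 275 [ 23.1  -0.9 -13.9]
x range -59.97042446705131 24.461416042967393
wrist
302 109 x [569.1 573.5 578.4] z [186. 197. 207.] y 308.0
308 155 x [568.6 569.5 577.5] z [187. 206. 208.] y 311.0
314 49 x [568.6 570.  574.5] z [186. 189. 191.] y 318.0
320 91 x [568.6 572.8 578.3] z [185. 190. 191.] y 323.0
326 87 x [568.5 572.4 577.9] z [186. 189. 190.] y 329.0
332 86 x [568.3 572.4 577.9] z [186. 190. 191.] y 335.0
338 94 x [568.2 572.  577.9] z [185. 189. 191.] y 341.0
344 98 x [568.2 572.1 577.9] z [185. 189. 191.] y 347.0
350 95 x [567.9 571.7 577.9] z [184. 190. 191.] y 353.0
356 95 x [567.8 571.6 577.3] z [184. 190. 191.] y 359.0
362 89 x [567.8 571.5 577.7] z [185. 189. 190.] y 365.0
368 99 x [567.6 571.5 577.5] z [185. 189. 190.] y 371.0
374 87 x [567.6 570.6 576.5] z [184. 189. 191.] 
[... 213 characters left out ...]
189. 190.] y 401.0
404 92 x [566.2 570.3 576. ] z [185. 189. 191.] y 407.0
410 1042 x [533.7 571.5 609.8] z [189. 196. 200.] y 414.0
416 762 x [526.  558.6 605.9] z [188. 199. 201.] y 419.0
422 110 x [528.5 546.  601.3] z [198. 199. 200.] y 423.0
428 30 x [566.  570.9 575.9] z [189. 190. 190.] y 433.0
434 89 x [565.6 569.9 575.5] z [186. 190. 190.] y 437.0
440 92 x [565.5 569.5 575.4] z [186. 189. 191.] y 443.0
446 91 x [565.4 569.2 575.3] z [184. 189. 190.] y 449.0
452 757 x [558.1 568.6 581.1] z [186. 197. 205.] y 454.0
458 247 x [557.2 564.1 579.5] z [187. 204. 205.] y 461.0
464 625 x [532.7 567.1 577.4] z [190. 205. 223.] y 468.0
top
386 1 x [566.2 566.2 566.2] z [192. 192. 192.] y 388.0
```

View pics/w3.png

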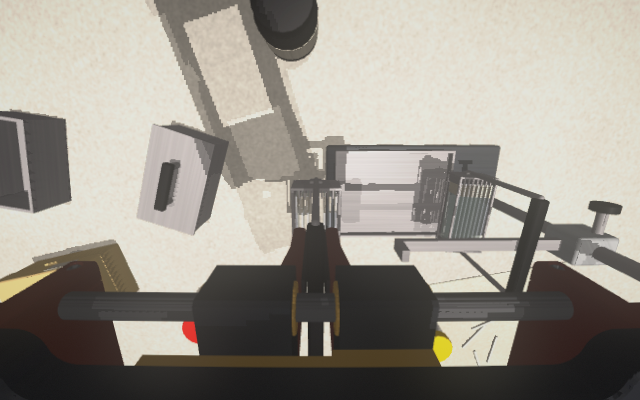

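The hook tip is at (402,248), the hung carrier's grip runs from (545,200) to (515,290), and the arm runs between. In world terms, the arm's middle line is x≈573 at y=341, its top is z≈190, the tip is at y≈310 and the first grip is at y≈416. The target for my grip centre is (573, 341).

Request:
play_rows(rows=[[0, 0, 1.5, 0, 0, 0, 0], [0, 0, 3, 0, 0, 0, 0], [0, 0, 3.5, 0, 0, 0, 0], [0, 1, 3.5, 0, 0, 0, 0], [0, 2.5, 3.5, 0, 0, 0, 0], [0, 4, 3.5, 0, 0, 0, 0], [-0.1, 5.5, 3.5, 0, 0, 0, 0], [-0.14, 7, 3.5, 0, 0, 0, 0], [-0.14, 8.5, 3.5, 0, 0, 0, 0], [-0.14, 9.6, 3.5, 0, 0, 0, 0], [-0.14, 10.15, 3.5, 0, 0, 0, 0], [-0.14, 10.15, 3.5, 0, 0, 0, 0], [-0.14, 10.15, 4.5, 0, 0, 0, 0], [-0.14, 10.15, 5.5, 0, 0, 0, 0], [-0.14, 10.15, 6.1, 0, 0, 0, 0], [-0.14, 10.15, 6.3, 0, 0, 0, 0], [-0.14, 10.15, 6.3, 0, 0, 0, 0]])

```text
t: 8.6
ee_pos: [546.6, 340.8, 181.9]
tool_rot: [-3.141, -0.001, -3.124]
contact_force: [0.4, -0.1, -2.1]
gripper_width: 9.6
grasp_force: 45.0
```

Run:
```python
import runpy; runpy.run_path("held.py")
from m import *
s=np.load("w.npy",allow_pickle=True).item()
P,ray,o=cloud(s); Q=P.reshape(-1,3)
Q=Q[np.isfinite(Q[:,0])&(Q[:,0]>500)&(Q[:,0]<640)&(Q[:,1]>285)&(Q[:,1]<470)]
a=Q[(Q[:,2]>183)&(Q[:,2]<225)]
for y in range(300,440,8):
    k=a[(a[:,1]>=y)&(a[:,1]<y+8)]
    if len(k): print(y,len(k),"x",np.round(np.percentile(k[:,0],[2,50,98]),1),"z",np.round(np.percentile(k[:,2],[5,50,95])))
s=imaging.snapshot("scene"); cv2.imwrite("pics/s2.png",cv2.resize(s["color"][60:220,300:500,::-1],None,fx=3,fy=3,interpolation=2))
```

```text
[546.84578646 341.02369696 182.42689448] [-3.14134681e+00 -4.10494810e-04 -3.12348967e+00] 9.577042188446427 44.99152421951294 [ 0.38954498 -0.36017861 -1.39460638]
-60 203 [-55.2  -1.1 -21.4]
-50 201 [-45.2  -0.5 -21.4]
-30 15 [-27.    4.6  -7.3]
-20 144 [-16.9  -1.1 -21.6]
10 192 [ 17.2  -0.8 -21.5]
20 284 [ 23.2  -1.1 -14.6]
x range -59.847848368427805 24.714116119908606
324 376 x [534.7 535.2 535.8] z [187. 210. 224.]
332 1086 x [523.  542.2 611.1] z [193. 204. 220.]
340 1264 x [523.  547.6 611.5] z [194. 204. 219.]
348 376 x [534.3 534.8 535.3] z [186. 210. 224.]
404 16 x [565.8 566.6 567.6] z [185. 188. 190.]
412 1301 x [525.2 548.4 607.8] z [189. 199. 200.]
420 549 x [524.8 547.7 613.9] z [197. 199. 200.]
428 157 x [565.5 569.1 574.6] z [185. 189. 190.]
436 204 x [565.3 568.8 574.7] z [185. 189. 190.]
```

View pics/s2.png

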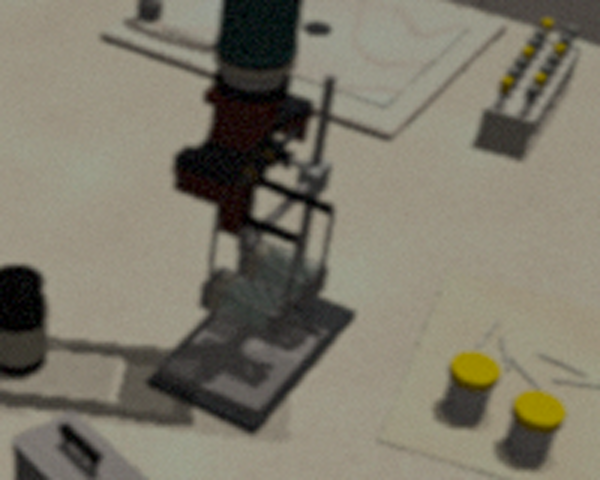

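The scene crop shows my grip at (270,228) across the arm, in front of the first grip at (295,195), with a gap between the two. The grip's underside is about 4 mm above the arm, so I'll lower it slowly.

Request:
play_rows(rows=[[0, 0, 0.1, 0, 0, 0, 0], [0, 0, 0.2, 0, 0, 0, 0], [0, 0, 0.3, 0, 0, 0, 0], [0, 0, 0.35, 0, 0, 0, 0], [0, 0, 0.4, 0, 0, 0, 0], [0, 0, 0.4, 0, 0, 0, 0]])

```text
t: 9.3
ee_pos: [546.8, 341.3, 178.5]
tool_rot: [-3.141, -0.0, -3.123]
contact_force: [0.3, 0.1, -2.0]
gripper_width: 9.5
grasp_force: 45.0
```

Request:
play_rows(rows=[[0, 0, 0.05, 0, 0, 0, 0], [0, 0, 0.1, 0, 0, 0, 0], [0, 0, 0.1, 0, 0, 0, 0]])

```text
t: 9.6
ee_pos: [546.8, 341.3, 177.6]
tool_rot: [-3.141, -0.0, -3.123]
contact_force: [-0.1, 0.4, -1.9]
gripper_width: 9.5
grasp_force: 45.0
```

Request:
play_rows(rows=[[0, 0, 0.05, 0, 0, 0, 0], [0, 0, 0.1, 0, 0, 0, 0], [0, 0, 0.1, 0, 0, 0, 0]])

```text
t: 9.9
ee_pos: [546.8, 341.3, 177.1]
tool_rot: [-3.142, 0.0, -3.123]
contact_force: [-3.5, -1.2, 2.0]
gripper_width: 9.5
grasp_force: 45.0
```

The force went from −2 N to +2 N, so the grip is on the arm. Now I'll release it slowly.

Request:
play_rows(rows=[[0, 0, 0, 0, 0, 0, 12], [0, 0, 0, 0, 0, 0, 14], [0, 0, 0, 0, 0, 0, 17], [0, 0, 0, 0, 0, 0, 20], [0, 0, 0, 0, 0, 0, 25], [0, 0, 0, 0, 0, 0, 28], [0, 0, 0, 0, 0, 0, 28]])

```text
t: 10.6
ee_pos: [546.9, 341.3, 176.6]
tool_rot: [-3.141, -0.0, -3.123]
contact_force: [0.2, -0.3, -0.3]
gripper_width: 24.2
grasp_force: 0.0
```

```bash
cat > hang.py <<'E'
from m import *
s=imaging.snapshot("wrist"); st=ctrl.state(); print(st["t"],st["ee_pos"],st["gripper_width"],st["contact_force"])
P,ray,o=cloud(s); Q=P.reshape(-1,3)
Q=Q[np.isfinite(Q[:,0])&(Q[:,0]>515)&(Q[:,0]<630)&(Q[:,1]>300)&(Q[:,1]<440)]
for n,a,b in(("ours",325,358),("hung",400,432)):
    g=Q[(Q[:,1]>a)&(Q[:,1]<b)&(Q[:,2]>196)&(Q[:,2]<206)]
    e=[np.round(np.median(k,0),1) if len(k) else None for k in (g[g[:,0]<534],g[(g[:,0]>534)&(g[:,0]<565)],g[g[:,0]>585])]
    print(n,len(g),e,"x",np.round(np.percentile(g[:,0],[1,99]),1) if len(g) else "")
np.save("w.npy",s,allow_pickle=True)
E
python3 hang.py
```

```text
10.65 [546.846536   341.29139506 176.63908013] 24.377079083205818 [ 0.13836635  0.16458874 -0.4673296 ]
ours 2004 [array([528.9, 340.5, 199.1]), array([546.7, 340.9, 199.5]), array([599.6, 341.7, 199.4])] x [525.1 612.1]
hung 962 [array([529.9, 419.2, 199.1]), array([544.7, 419. , 199.5]), None] x [525.8 558.7]
```

It is released and hanging level: both ends of the grip read z≈199. Next I'll retract straight up.

Request:
play_rows(rows=[[0, 0, -0.5, 0, 0, 0, 28], [0, 0, -1.5, 0, 0, 0, 28], [0, 0, -3, 0, 0, 0, 28], [0, 0, -5, 0, 0, 0, 28], [0, 0, -8, 0, 0, 0, 28], [0, 0, -11, 0, 0, 0, 28], [0, 0, -12, 0, 0, 0, 28]])

```text
t: 11.35
ee_pos: [548.5, 342.2, 301.2]
tool_rot: [3.139, 0.006, -3.123]
contact_force: [0.6, 0.2, 0.6]
gripper_width: 24.8
grasp_force: 0.0
```

```bash
python3 hang.py
```

```text
11.4 [548.57228012 342.17638456 301.17637196] 24.549965772913207 [ 0.86240387 -0.69563737  0.31818366]
ours 866 [array([529.1, 340.2, 199.1]), array([549.3, 341. , 199.3]), array([601.8, 342.2, 199.4])] x [525.9 618. ]
hung 843 [array([530.5, 419.6, 199. ]), array([549. , 419.2, 199.5]), array([601.8, 417.5, 199.2])] x [527.7 619.3]
```

Request:
play_rows(rows=[[0, -2, 0, 0, 0, 0, 40], [0, -6, 0, 0, 0, -1, 50], [0, -10.5, 0, 0, 0, -2, 60], [0, -15, 0, 0, 0, -3, 60], [0, -19.5, 0, 0, 0, -5, 60], [0, -24, 0, 0, 0, -7, 60], [-0.5, -28.5, 0, 0, 0, -9, 60], [-0.5, -33, 0, 0, 0, -11, 60], [-0.5, -37.5, 0, 0, 0, -13, 60], [-0.5, -42, 0, 0, 0, -15, 60], [-0.5, -46.5, 0.5, 0, 0, -17, 60], [-0.5, -51, 2, 0, 0, -17, 60], [-0.5, -55.5, 4, 0, 0, -17, 60], [-0.5, -60, 6, 0, 0, -17, 60], [-0.5, -64, 7, 0, 0, -17, 60], [-0.5, -67, 8, 0, 0, -17, 60], [-0.5, -68.4, 9, 0, 0, -17, 60], [-0.5, -68.4, 10, 0, 0, -17, 60], [-0.5, -68.4, 10, 0, 0, -17, 60], [-0.5, -68.4, 10, 0, 0, -17, 60]])

```text
t: 13.4
ee_pos: [564.1, -340.6, 196.3]
tool_rot: [3.14, -0.001, -2.825]
contact_force: [-0.3, 0.1, 0.7]
gripper_width: 52.6
grasp_force: 0.0
```

```bash
cat > lid.py <<'E'
from m import *
s=imaging.snapshot("wrist"); st=ctrl.state(); print(st["t"],st["ee_pos"],st["tool_rot"])
P,ray,o=cloud(s); Q=P.reshape(-1,3); Q=Q[np.isfinite(Q[:,0])]
k=Q[(abs(Q[:,0]-565)<90)&(abs(Q[:,1]+343)<85)]
rect(k[(k[:,2]>8)&(k[:,2]<20)],"plate"); rect(k[(k[:,2]>33)&(k[:,2]<48)],"handle")
k=Q[(abs(Q[:,0]-529)<95)&(abs(Q[:,1]+171)<75)]
rect(k[(k[:,2]>57)&(k[:,2]<67)],"dish rim"); rect(k[(k[:,2]>20)&(k[:,2]<67)],"dish")
cv2.imwrite("pics/w4.png",s["color"][...,::-1])
E
python3 lid.py
```

```text
13.45 [ 564.61880075 -340.82095269  197.01341272] [ 3.14122868e+00  8.47350531e-05 -2.82481926e+00]
plate 5404 c [ 565.2 -343.6] size [127.9  77.5] ang 19.8 z [10.  11.6 13.1]
handle 494 c [ 564.9 -343.5] size [59.5 11.9] ang 18.3 z [37.2 39.3 41. ]
dish rim 1692 c [ 529.6 -171. ] size [ 76.4 125.2] ang 81.1 z [57.3 61.2 62.9]
dish 5647 c [ 529.6 -171.1] size [ 76.5 125.2] ang 81.0 z [21.3 47.7 62.4]
```

View pics/w4.png

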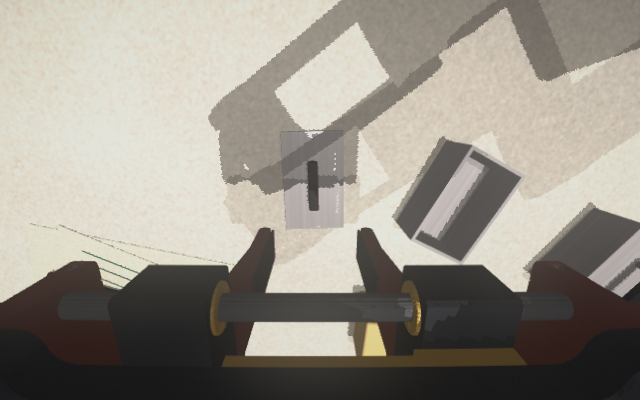

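The lid handle is at (313,185), slightly left of the fingers' middle, and the open dish is at (460,200). The measured sizes match the given ones: plate 128×78, handle 60×12, top at 40 mm. Next I'll grasp the lid.

Request:
play_rows(rows=[[0, -0.25, 4, 0, 0, -1.4, 45], [0, -0.25, 8, 0, 0, -1.4, 45], [0, -0.25, 12, 0, 0, -1.4, 45], [0, -0.25, 15, 0, 0, -1.4, 45], [0, -0.25, 16.5, 0, 0, -1.4, 45], [0, -0.25, 17.4, 0, 0, -1.4, 45], [0, -0.25, 17.9, 0, 0, -1.4, 40], [0, -0.25, 17.9, 0, 0, -1.4, 30], [0, -0.25, 17.9, 0, 0, -1.4, 22], [0, -0.25, 17.9, 0, 0, -1.4, 16], [0, -0.25, 17.9, 0, 0, -1.4, 10], [0, -0.25, 17.9, 0, 0, -1.4, 5], [0, -0.25, 17.9, 0, 0, -1.4, 0], [0, -0.25, 17.9, 0, 0, -1.4, 0], [0, -0.25, 17.9, 0, 0, -1.4, 0]], squeeze=35)

```text
t: 14.95
ee_pos: [565.6, -344.8, 18.7]
tool_rot: [-3.141, 0.001, -2.802]
contact_force: [-0.8, 1.6, 6.2]
gripper_width: 11.2
grasp_force: 35.0
```

Request:
play_rows(rows=[[0, 0, -0.5, 0, 0, 0, 0], [0, 0, -1.5, 0, 0, 0, 0], [0, 0, -3, 0, 0, 0, 0], [0, 0, -5, 0, 0, 0, 0], [0, 0, -7.5, 0, 0, 0, 0], [0, 0, -10, 0, 0, 0, 0], [0, 0, -12, 0, 0, 0, 0], [0, 0, -13, 0, 0, 0, 0], [0, 0, -13, 0, 0, 0, 0]])

```text
t: 15.85
ee_pos: [566.3, -345.8, 150.1]
tool_rot: [-3.138, 0.002, -2.802]
contact_force: [0.2, -0.1, -2.0]
gripper_width: 11.6
grasp_force: 35.0
```

```bash
cat > lidheld.py <<'E'
from m import *
s=imaging.snapshot("wrist"); st=ctrl.state(); print(st["t"],st["ee_pos"],st["tool_rot"],st["gripper_width"],st["contact_force"])
np.save("w.npy",s,allow_pickle=True)
P,ray,o=cloud(s); Q=P.reshape(-1,3); Q=Q[np.isfinite(Q[:,0])]
k=Q[(abs(Q[:,0]-st["ee_pos"][0])<90)&(abs(Q[:,1]-st["ee_pos"][1])<90)]
pz=st["ee_pos"][2]-5
pl=k[abs(k[:,2]-pz)<8]; rect(pl,"plate")
c=np.linalg.lstsq(np.c_[pl[:,:2]-st["ee_pos"][:2],np.ones(len(pl))],pl[:,2],rcond=None)[0]; print("plate tilt, z-TCP",c[:2],c[2]-st["ee_pos"][2])
L=(pl-st["ee_pos"])@R.from_euler("xyz",st["tool_rot"]).as_matrix(); rect(L,"plate in tool")
k=Q[(abs(Q[:,0]-529)<95)&(abs(Q[:,1]+171)<75)]
rect(k[(k[:,2]>57)&(k[:,2]<66)],"dish rim")
E
python3 lidheld.py
```

```text
15.9 [ 565.50471111 -345.14548034  148.51670919] [-3.14020866e+00  7.33305265e-04 -2.80203493e+00] 11.77715197320056 [ 0.30530588 -0.48398566 -2.10347559]
plate 12289 c [ 555.2 -350.1] size [104.6  78.4] ang 19.5 z [141.5 142.8 144.2]
plate tilt, z-TCP [ 0.00395971 -0.00253266] -5.569655415513381
plate in tool 12289 c [11.4 -1.3] size [ 78.4 104.6] ang 89.9 z [4.3 5.6 7. ]
dish rim 2377 c [ 529.6 -170.8] size [ 77.3 124.9] ang 81.2 z [57.3 61.1 62.7]
```

Request:
play_rows(rows=[[-0.2, 1, 0, 0, 0, 2, 0], [-0.5, 3, 0, 0, 0, 5, 0], [-0.9, 6, 0, 0, 0, 10, 0], [-1.3, 9, 0, 0, 0, 15, 0], [-1.7, 12, 0, 0, 0, 20, 0], [-2.1, 15, 0, 0, 0, 24, 0], [-2.4, 17, 0, 0, 0, 27, 0], [-2.4, 17.8, 0, 0, 0, 28.4, 0], [-2.4, 17.8, 0, 0, 0, 28.4, 0], [-2.4, 17.8, 0, 0, 0, 28.4, 0], [-2.4, 17.8, 0, 0, 0, 28.4, 0]])

```text
t: 17.0
ee_pos: [528.7, -169.7, 147.3]
tool_rot: [-3.141, -0.0, 2.986]
contact_force: [0.3, 0.1, -1.4]
gripper_width: 11.8
grasp_force: 35.0
```

```bash
python3 lidheld.py
python3 - <<'E'
from m import *
s=np.load("w.npy",allow_pickle=True).item(); P,ray,o=cloud(s); Q=P.reshape(-1,3); Q=Q[np.isfinite(Q[:,0])]
st=ctrl.state()
L=(Q-st["ee_pos"])@R.from_euler("xyz",st["tool_rot"]).as_matrix()
d=L[(Q[:,2]>54)&(Q[:,2]<66)&(abs(L[:,0])<100)&(abs(L[:,1])<70)]
rect(d,"rim in tool"); print(np.percentile(d[:,0],[0.5,99.5]),np.percentile(d[:,1],[.5,99.5]))
cv2.imwrite("pics/w5.png",s["color"][...,::-1])
E
```

```text
17.05 [ 528.72306056 -169.78547639  147.36146164] [-3.14137162e+00 -1.95013212e-04  2.98522787e+00] 12.133343037125663 [ 0.05015804  0.51982651 -2.55319962]
plate 12328 c [ 517.  -168.5] size [ 78.3 104.4] ang 81.2 z [138.9 140.1 141.5]
plate tilt, z-TCP [ 0.00167421 -0.00047506] -7.132931327991145
plate in tool 12328 c [11.7 -0.5] size [ 78.3 104.4] ang 89.9 z [5.8 7.2 8.5]
dish rim 311 c [ 469.7 -161.2] size [73.7  2.5] ang 81.1 z [57.2 61.2 62.9]
rim in tool 333 c [59.6 -0.7] size [73.8  2.5] ang 89.9 z [84.5 86.2 91. ]
[58.33536214 60.88943689] [-37.2161073  35.8977729]
```

View pics/w5.png

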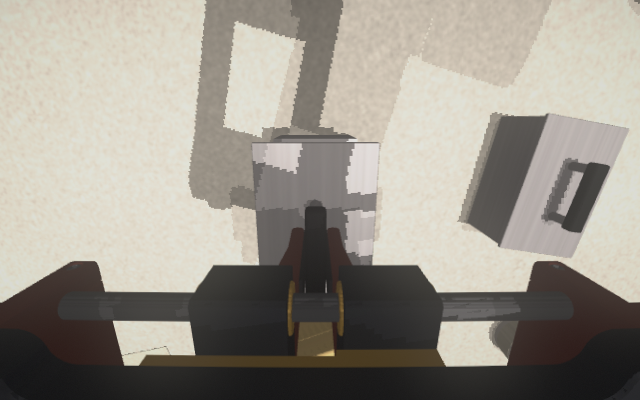

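The near rim of the dish shows just above the lid's edge at (315,137). The rim and the lid agree in angle, within 0.2 mm sideways and about 1 mm lengthwise, so I'll shift 1 mm and go down.

Request:
play_rows(rows=[[-0.1, 0, 1, 0, 0, 0, 0], [-0.1, 0, 2.5, 0, 0, 0, 0], [-0.1, 0, 4, 0, 0, 0, 0], [-0.1, 0, 5, 0, 0, 0, 0], [-0.1, 0, 5.6, 0, 0, 0, 0], [-0.1, 0, 5.8, 0, 0, 0, 0], [-0.1, 0, 5.8, 0, 0, 0, 0]])

```text
t: 17.75
ee_pos: [529.6, -169.3, 89.6]
tool_rot: [-3.142, -0.0, 2.985]
contact_force: [0.2, -0.0, -1.7]
gripper_width: 11.7
grasp_force: 35.0
```

```bash
python3 lidheld.py
python3 - <<'E'
from m import *
s=np.load("w.npy",allow_pickle=True).item(); P,ray,o=cloud(s); Q=P.reshape(-1,3); Q=Q[np.isfinite(Q[:,0])]
st=ctrl.state()
L=(Q-st["ee_pos"])@R.from_euler("xyz",st["tool_rot"]).as_matrix()
for lo,hi in((45,66),(76,86)):
    d=L[(Q[:,2]>lo)&(Q[:,2]<hi)&(abs(L[:,0])<100)&(abs(L[:,1])<60)]
    rect(d,"%d-%d in tool"%(lo,hi)); print(np.percentile(d[:,0],[0.5,99.5]),np.percentile(d[:,1],[.5,99.5]))
E
```

```text
17.8 [ 529.8568988  -169.36091727   89.90221722] [-3.14135803e+00  4.28038130e-04  2.98557194e+00] 11.669672926244536 [ 0.57053536 -0.0787164  -1.90771023]
plate 12353 c [ 518.1 -168.1] size [ 78.4 104.5] ang 81.1 z [81.1 82.4 83.8]
plate tilt, z-TCP [ 0.00196835 -0.00072829] -7.355032052591355
plate in tool 12353 c [11.8 -0.6] size [ 78.4 104.5] ang 90.0 z [6.1 7.5 8.8]
dish rim few 0
45-66 in tool 100 c [61.9 -1.3] size [73.7  0.2] ang 89.9 z [41.7 43.3 44.7]
[61.77949438 62.02230919] [-37.81871765  35.08278016]
76-86 in tool 12274 c [11.8 -0.6] size [ 78.4 104.5] ang 90.0 z [6.2 7.5 8.8]
[-17.59792888  63.94753087] [-39.13057591  37.91056418]
```

Request:
play_rows(rows=[[0, -0.06, 0.3, 0, 0, 0, 0], [0, -0.06, 0.6, 0, 0, 0, 0], [0, -0.06, 0.8, 0, 0, 0, 0], [0, -0.06, 1.0, 0, 0, 0, 0], [0, -0.06, 1.2, 0, 0, 0, 0], [0, -0.06, 1.35, 0, 0, 0, 0], [0, -0.06, 1.35, 0, 0, 0, 0]])

```text
t: 18.5
ee_pos: [529.3, -169.7, 75.9]
tool_rot: [3.142, -0.0, 2.986]
contact_force: [-1.3, -0.2, -1.8]
gripper_width: 11.5
grasp_force: 35.0
```

Request:
play_rows(rows=[[0, 0, 0.1, 0, 0, 0, 0], [0, 0, 0.15, 0, 0, 0, 0], [0, 0, 0.2, 0, 0, 0, 0], [0, 0, 0.25, 0, 0, 0, 0], [0, 0, 0.25, 0, 0, 0, 0]])

```text
t: 19.0
ee_pos: [529.4, -169.8, 73.6]
tool_rot: [-3.142, -0.0, 2.986]
contact_force: [-0.6, -0.8, -2.2]
gripper_width: 11.8
grasp_force: 35.0
```

Request:
play_rows(rows=[[0, 0, 0.05, 0, 0, 0, 0], [0, 0, 0.1, 0, 0, 0, 0], [0, 0, 0.1, 0, 0, 0, 0]])

```text
t: 19.3
ee_pos: [529.5, -169.9, 72.7]
tool_rot: [-3.141, 0.0, 2.986]
contact_force: [0.1, -0.3, -1.8]
gripper_width: 11.5
grasp_force: 35.0
```

Request:
play_rows(rows=[[0, 0, 0.05, 0, 0, 0, 0], [0, 0, 0.1, 0, 0, 0, 0], [0, 0, 0.15, 0, 0, 0, 0], [0, 0, 0.15, 0, 0, 0, 0]])

```text
t: 19.7
ee_pos: [529.5, -169.9, 72.7]
tool_rot: [-3.141, 0.001, 2.986]
contact_force: [-3.6, 1.7, 12.7]
gripper_width: 11.6
grasp_force: 35.0
```

The force rose at the expected seated height (TCP 72.7 mm, so lid origin ≈ 54 mm). I'll ease the push and release.

Request:
play_rows(rows=[[0, 0, 0.08, 0, 0, 0, 0], [0, 0, 0.08, 0, 0, 0, 0], [0, 0, 0.08, 0, 0, 0, 15], [0, 0, 0.08, 0, 0, 0, 18], [0, 0, 0.08, 0, 0, 0, 22], [0, 0, 0.08, 0, 0, 0, 28], [0, 0, 0.08, 0, 0, 0, 35], [0, 0, 0.08, 0, 0, 0, 40], [0, 0, -1, 0, 0, 0, 40], [0, 0, -3, 0, 0, 0, 40], [0, 0, -6, 0, 0, 0, 40], [0, 0, -9, 0, 0, 0, 40], [0, 0, -13, 0, 0, 0, 40], [4, 0, -17, 0, 0, 0, 40], [7, 0, -19, 0, 0, 0, 40], [7, 0, -19, 0, 0, 0, 40], [7, 0, -19, 0, 0, 0, 40]])

```text
t: 21.4
ee_pos: [460.5, -159.1, 262.5]
tool_rot: [-3.141, 0.003, 2.985]
contact_force: [1.0, 0.3, 0.1]
gripper_width: 35.1
grasp_force: 0.0
```

Run:
```python
from m import *
st=ctrl.state(); print(st["t"],st["ee_pos"],st["gripper_width"])
for n in("wrist","scene","top"):
    s=imaging.snapshot(n); P,ray,o=cloud(s); Q=P.reshape(-1,3); Q=Q[np.isfinite(Q[:,0])]
    k=Q[(abs(Q[:,0]-529)<95)&(abs(Q[:,1]+171)<75)]
    print(n); p=k[(k[:,2]>62.5)&(k[:,2]<72)]; rect(p,"plate"); rect(k[(k[:,2]>20)&(k[:,2]<58)],"dish"); rect(k[(k[:,2]>85)&(k[:,2]<104)],"handle")
    if n=="wrist": c=np.linalg.lstsq(np.c_[p[:,:2]-p[:,:2].mean(0),np.ones(len(p))],p[:,2],rcond=None)[0]; print("tilt",c)
    else:
        Q=Q[(Q[:,0]>515)&(Q[:,0]<630)&(Q[:,1]>300)&(Q[:,1]<440)&(Q[:,2]>195)&(Q[:,2]<206)]
        for a,b in((328,356),(404,432)): rect(Q[(Q[:,1]>a)&(Q[:,1]<b)],"grip")
    if n=="scene": a=s["color"][60:220,300:500,::-1]; b=s["color"][200:360,200:400,::-1]; cv2.imwrite("pics/end.png",cv2.resize(np.hstack([a,b]),(800,320)))
```

```text
21.4 [ 460.49435673 -159.05449645  262.53708849] 35.13578181471058
wrist
plate 4319 c [ 529.6 -170.2] size [ 78.  128.1] ang 81.0 z [64.1 65.6 67.1]
dish 280 c [ 468.7 -160.9] size [73.7  0.9] ang 81.1 z [20.2 39.9 54.1]
handle 392 c [ 529.4 -169.9] size [10.7 59.4] ang 81.2 z [88.1 93.4 95. ]
tilt [6.26277052e-04 8.65784673e-04 6.56169360e+01]
scene
plate 914 c [ 530.7 -170.6] size [ 78.8 130.8] ang 81.7 z [62.9 65.8 70. ]
dish 413 c [ 542.8 -200. ] size [143.7  66.3] ang 22.4 z [20.5 39.6 57.3]
handle 100 c [ 531.7 -171. ] size [12.7 60.9] ang 79.9 z [87.  93.2 97.4]
grip 86 c [573.3 340.4] size [17.1 96.5] ang 89.3 z [195.4 198.3 202.5]
grip 68 c [574.3 417.5] size [15.8 95.2] ang 87.4 z [195.3 198.3 202.3]
top
plate 421 c [ 530.  -169.7] size [ 77.9 124.6] ang 80.5 z [62.8 66.3 70.6]
dish 14 c [ 568.8 -139.3] size [ 0.8 50.4] ang 81.1 z [22.2 30.9 44.8]
handle 44 c [ 542.1 -172.7] size [12.4 32.6] ang 80.7 z [87.8 93.5 97.1]
grip 125 c [572.6 339.6] size [94.5 10.6] ang 1.9 z [195.2 199.2 203.3]
grip 131 c [574.3 419. ] size [11.9 97.2] ang 88.5 z [195.6 199.2 202.7]
```

View pics/end.png

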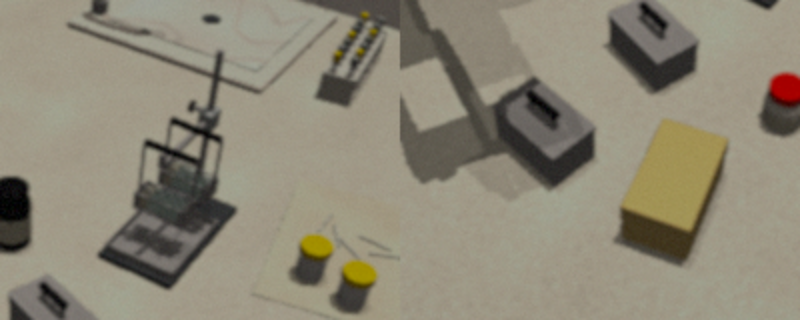

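The picture shows both carriers hanging side by side, with grips at (172,148) and (195,130). The lid sits flat on the dish at (547,130): plate top 65.6 mm against 66 nominal, tilt under 0.001.

```bash
python3 -c "
from bench import hand_in; print(hand_in())"
```

```text
the job is handed in; nothing more can be done
None
```

The carrier hangs level on the outer part of the hook, about 78 mm from the first one, which stayed in place; the lid is seated on the emptied dish, and the job is handed in (no verdict was shown).

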